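Make up two gearbox repair kits

ROBOT

A 6-joint arm with a two-finger parallel gripper is mounted at the origin on a cart in front of the work surface, level with it; the furniture and walls round the work are solid. World frame = base frame: x ahead of the robot, y to its left, z up, the work surface at z = 0. Lengths are in m, angles in rad, forces in N, time in s.
With the tool pointing down it reaches from about 0.375 to 0.975 m from the base axis. Payload 3.8 kg.
Tool frame: the origin (TCP) lies at the very end of the fingers, on their centre line; the grasp point (between the pads) lies 19 mm behind it; z points along the fingers, y is the line along which they close (so a half turn about z gives the same grasp; the last joint's range is limited). The gripper opens to 85 mm and grips with 20 to 120 N. Pads are 22 mm wide; open, the fingers measure 114 mm over their backs; the gripper's body (76 mm by 85 mm) begins 54 mm behind the grasp point. The pads swing forward as they close: fully open they stand 13 mm farther back than shut.
Start: joints at [1.176, 0.264, 1.604, -0, 1.274, -0.037], TCP at [0.236, 0.632, 0.231] pointing down, gripper open.
Joint ranges: [-2.63, 2.63], [-0.94, 2.18], [0.31, 2.57], [-1.31, 4.45], [0, 2.66], [-2.55, 2.55]. Speed limits (rad/s): [2.57, 2.57, 3.14, 3.14, 3.14, 3.14].

INTERFACE

Orientations are given as a rotation vector (axis times angle).
In Python, from workcell import monitor, viewer, job gives the robot as it stands. The module is installed in compiled form; this text tells all that it offers.
- The arm moves only by the tool step_arm, never from a script. Its argument "series" is one flat list of numbers, 4 for each row, row after row: the shift along the tool's x, y, z in m, then the turn about the tool's z in rad. A call has 1 to 8 rows; each row is the pose to reach, as a shift and turn from the pose commanded when the call began, along the tool's axes at that moment; what a row does not reach only later rows make up. A row lasts 1/8 s, in which the tool goes at most 62.5 mm and 10.7 degrees, less where a joint would pass 70% of its speed; a pose out of reach is approached as far as the arm can. A call with a gripper value outside its range is refused whole. "gripper" is the opening, from 0 (shut) to 1 (fully open), set as the call begins (left out, the last holds). The fingers move at their own pace and stop on an object; "newtons" is the grip in N (left out, the last holds). Time passes only in rows, so rows that repeat a pose let the fingers close. It gives the time, the measured TCP pose, the force, the opening and the grip force at its end, in the units of the state.
- monitor.read_state(): the state, without advancing time (a new reading comes with each control period).
- viewer.read_camera(name): name is "side" or "top" or "wrist"; returns a dict with "image" (384x512x3 uint8, red, green, blue), "intrinsics" (3x3 intrinsics, pixels), "T" (4x4, takes a point from camera to world coordinates); the wrist camera has in their place "hand_eye" (4x4, takes a point from camera to tool coordinates, whose origin is the TCP and whose axes are the flange's). Camera axes: x right, y up, looking along -z (the intrinsics and any distortion apply to the point x, -y, -z); pixel columns grow to the right and rows downward; lengths in m; the calibration is good to about 2 mm. The wrist camera is an equidistant fisheye: a pixel r from the principal point sees the ray r / f radians off the axis. A picture is of the moment at which its call begins: read the wrist's pose just before it. There is no depth.
- job.finish_job(): hands the job in; it is judged then, once.
Trained networks look in a picture, given as the dict that the camera call returned (one of the last four; its "shot" number tells which), for a name from the list of things; names that differ only in an ending like _2 or _b are one class to them, and where a whole thing is asked for, a point or a joint stands for the part that bears it (a point fixed in the world has none). Each returns a list of dicts, best first, with "score" (0 to 1); they miss things now and then, are a little off and sometimes report something else, mostly with a low value. They report only what shows in the picture. A call takes as long as a camera call. They do not tell look-alikes from the thing itself.
- viewer.boxes_of(picture, label): "extent" ([centre column, centre row, width, height] in pixels, round what is visible of it).
- viewer.spot_point(picture, label): "point" ([column, row] in pixels: a listed point, or the origin of a listed thing).
The state is a dict: "time": time; "q": joint angles; "joint_vel": joint speeds; "joint_torque": joint torques, N m; "tool_pos": TCP position; "tcp_rot": TCP orientation; "wrist_force": force on the tool from outside, world axes, zero at the start; "torque": the same for the moment, N m; "width": opening from 0.0 (shut) to 1.0 (fully open); "grip_force": force on a finger pad.
Only numpy, scipy, OpenCV 4.12 (cv2) and the standard library are available. Lean on these libraries where they do the work, as an engineer would, in place of code of your own. Each camera call takes 0.05 s, during which the arm holds its last target. There are 200 camera calls.

TASK

Make up two gearbox repair kits from the stock standing on the bench. Long kit tray (three pockets): lay the larger ball bearing in the big pocket at the end, the pinion gear in the big pocket in the middle and stand the shortest bolt on its head in the small pocket; short kit tray (two pockets): lay the smaller ball bearing in the big pocket and stand the longest bolt on its head in the small pocket. Leave the dark middle-length bolt standing where it is.

Things in the scene. Friction and masses are not known exactly. Their poses are not given: they have to be found in the camera images.
- long_tray: long black kit tray with grey rims and ribs, 86 x 212 mm, fixed; origin at the centre of its underside, z up. Floor 3 mm, rims 8 mm above the bench, 3 mm thick. Pockets in a row along its own y, which runs roughly along world y; centres at x = 0: large bearing (end, 80 x 80 mm) y = -63 mm, pinion (middle, 80 x 80 mm) y = +20 mm, bolt (40 x 40 mm, 8 mm high shoulders on its x sides) y = +83 mm
- short_tray: short black kit tray with grey rims and ribs, 76 x 119 mm, fixed, same make, floor and rims; origin at the centre of its underside, z up. Two pockets in a row along its own y, which runs roughly along world y; centres at x = 0: small bearing (70 x 70 mm) y = -21.5 mm, bolt (40 x 40 mm, 8 mm high shoulders on its x sides) y = +36.5 mm. The trays may change sides between starts
- large_bearing: the larger steel ball bearing, diameter 62 mm, 16 mm high, lying flat; origin at the centre of its underside, z up
- small_bearing: the smaller steel ball bearing, diameter 52 mm, 15 mm high, lying flat; origin at the centre of its underside, z up
- pinion: steel pinion gear, 60 mm over the teeth, toothed part 22 mm high, 28 mm with the narrower hub on top, lying flat; origin at the centre of its underside, z up
- short_bolt: shortest bolt, bright steel, standing on its flanged head (head 20 mm wide, 6 mm high; shank 10 mm thick), 37 mm tall; origin at the centre of the head's underside, z up along the shank
- long_bolt: longest bolt, bright steel, standing on its flanged head (head 24 mm wide, 8 mm high; shank 12 mm thick), 68 mm tall; origin at the centre of the head's underside, z up along the shank
- dark_bolt: dark bolt of middle length, 52 mm tall, 20 mm wide head, standing on its head; belongs to no kit and stays where it is; origin at the centre of the head's underside, z up along the shank
There are look-alikes about, which are no part of the job. Leave any purple or turquoise look-alike of the small_bearing alone.

How it is judged:
At the end, for the whole second after the job is handed in: Each kit part is in its own pocket: within 12 mm of its centre along each tray axis, underside within 4 mm of the floor, upright within 0.12 rad, released, at rest. Dark bolt upright, within 20 mm of where it stood (x of large_bearing in the frame of long_tray between -0.012 and 0.012 m and y of large_bearing in the frame of long_tray between -0.075 and -0.051 m and z of large_bearing in the frame of long_tray between -0.001 and 0.007 m and angle between each of large_bearing, pinion, short_bolt, small_bearing, long_bolt, dark_bolt's own z axis and vertical below 0.12 rad and linear speed of each of large_bearing, pinion, short_bolt, small_bearing, long_bolt below 0.02 m/s and contact force between each of large_bearing, pinion, short_bolt, small_bearing, long_bolt and the fingers below 0.1 N and x of pinion in the frame of long_tray between -0.012 and 0.012 m and y of pinion in the frame of long_tray between 0.008 and 0.032 m and z of pinion in the frame of long_tray between -0.001 and 0.007 m and x of short_bolt in the frame of long_tray between -0.012 and 0.012 m and y of short_bolt in the frame of long_tray between 0.071 and 0.095 m and z of short_bolt in the frame of long_tray between -0.001 and 0.007 m and x of small_bearing in the frame of short_tray between -0.012 and 0.012 m and y of small_bearing in the frame of short_tray between -0.0335 and -0.0095 m and z of small_bearing in the frame of short_tray between -0.001 and 0.007 m and x of long_bolt in the frame of short_tray between -0.012 and 0.012 m and y of long_bolt in the frame of short_tray between 0.0245 and 0.0485 m and z of long_bolt in the frame of short_tray between -0.001 and 0.007 m and distance of dark_bolt from where it was at the start of the episode below 0.02 m); the robot touches nothing.
It fails at once if the dark bolt, which belongs to no kit, was moved by more than 30 mm or tipped over (distance of dark_bolt from where it was at the start of the episode above 0.03 m or angle between dark_bolt's own z axis and vertical above 0.5 rad).
It also fails if it takes over 120 s, if anything falls off the work surface, if the arm or the gripper's body presses on something with over 40 N, if the wrist force passes 120 N, or if a joint passes its speed limit or range.

## Working session

There is one attempt and no reset: what is moved stays moved. The work goes in short steps, Python scripts to look and compute and a tool call to move; the robot and the scene stay as the last step left them, time stands still between calls to the robot, and variables do not carry over. Pictures are saved under pics/ and viewed, at most 14 in all, crops included, and the job is handed in when it is done.

Besides the shell and the picture viewer there is one more tool, called after ">>>" by a JSON object that holds its "name" and its "arguments", one argument or row to a line. step_arm: Moves the arm, as the interface text tells. Its arguments: {"type":"object","properties":{"series":{"type":"array"},"gripper":{"type":"number"},"newtons":{"type":"number"}},"required":["series"]}

```bash
mkdir -p pics; cat > h.py <<'E'
import numpy as np, cv2
from scipy.spatial.transform import Rotation as R
from workcell import monitor, viewer, job
def cam(name,save=None):
    s=monitor.read_state(); p=viewer.read_camera(name)
    if name=="wrist":
        T=np.eye(4);T[:3,:3]=R.from_rotvec(s["tcp_rot"]).as_matrix();T[:3,3]=s["tool_pos"];p["Tw"]=T@p["hand_eye"]
    else: p["Tw"]=p["T"]
    p["name"]=name
    if save: cv2.imwrite("pics/"+save,p["image"][:,:,::-1])
    return p
def px2w(p,uv,z):
    K=p["intrinsics"];x=(uv[0]-K[0,2])/K[0,0];y=(uv[1]-K[1,2])/K[1,1]
    if p["name"]=="wrist":
        r=np.hypot(x,y); d=np.array([x/r*np.sin(r),-y/r*np.sin(r),-np.cos(r)]) if r>0 else np.array([0,0,-1.])
    else: d=np.array([x,-y,-1.])
    d=p["Tw"][:3,:3]@d;o=p["Tw"][:3,3]
    return o+d*(z-o[2])/d[2]
def ray(p,uv):
    o=p["Tw"][:3,3];d=px2w(p,uv,0)-o;return o,d/np.linalg.norm(d)
def tri(rs):
    A=sum(np.eye(3)-np.outer(d,d) for o,d in rs);b=sum((np.eye(3)-np.outer(d,d))@o for o,d in rs)
    return np.linalg.solve(A,b)
N=["long_tray","short_tray","large_bearing","small_bearing","pinion","short_bolt","long_bolt","dark_bolt"]
E
python3 - <<'E'
from h import *
np.set_printoptions(precision=4,suppress=True)
s=monitor.read_state();print(s["tool_pos"],s["tcp_rot"])
for c in ["top","side","wrist"]:
    p=cam(c,c+"0.png");print(c,p["intrinsics"].tolist(),p["Tw"].round(3).tolist(), [k for k in p])
    for n in N:
        print(n,[(np.round(d["point"]).tolist(),round(d["score"],2),px2w(p,d["point"],0).round(3)[:2].tolist()) for d in viewer.spot_point(p,n)][:4])
E
```

```text
[0.2361 0.6316 0.23  ] [-0.5589 -3.091   0.0033]
top [[426.8298407555772, 0.0, 257.186744769842], [0.0, 426.8298407555772, 189.38109541367484], [0.0, 0.0, 1.0]] [[0.021, 0.997, -0.071, 0.481], [-1.0, 0.021, -0.002, -0.004], [-0.001, 0.071, 0.997, 0.963], [0.0, 0.0, 0.0, 1.0]] ['image', 'intrinsics', 'T', 'shot', 'Tw', 'name']
long_tray [([172.0, 230.0], 0.78, [0.454, 0.188]), ([309.0, 170.0], 0.23, [0.596, -0.118])]
short_tray [([301.0, 233.0], 0.77, [0.453, -0.102])]
large_bearing [([286.0, 132.0], 0.67, [0.682, -0.064])]
small_bearing [([311.0, 165.0], 0.81, [0.607, -0.123]), ([252.0, 217.0], 0.8, [0.488, 0.008]), ([348.0, 191.0], 0.74, [0.551, -0.206]), ([372.0, 248.0], 0.72, [0.423, -0.261])]
pinion [([264.0, 163.0], 0.88, [0.61, -0.015])]
short_bolt [([163.0, 169.0], 0.61, [0.591, 0.214])]
long_bolt [([312.0, 169.0], 0.5, [0.599, -0.124]), ([240.0, 126.0], 0.45, [0.694, 0.04]), ([172.0, 231.0], 0.19, [0.452, 0.188])]
dark_bolt [([212.0, 166.0], 0.6, [0.601, 0.102])]
side [[435.51050489435374, 0.0, 255.23903486640617], [0.0, 435.51050489435374, 191.30961303893633], [0.0, 0.0, 1.0
[... 407 characters left out ...]
[0.55, -0.219]), ([211.0, 178.0], 0.61, [0.598, -0.129]), ([285.0, 180.0], 0.53, [0.485, 0.006])]
pinion [([249.0, 207.0], 0.85, [0.603, -0.002])]
short_bolt []
long_bolt [([238.0, 243.0], 0.45, [0.689, 0.045])]
dark_bolt [([282.0, 231.0], 0.43, [0.602, 0.096])]
wrist [[297.3186396354542, 0.0, 255.51880374869793], [0.0, 297.3186396354542, 191.17257147587205], [0.0, 0.0, 1.0]] [[0.351, -0.894, -0.28, 0.165], [0.937, 0.335, 0.103, 0.659], [0.001, -0.298, 0.954, 0.374], [0.0, 0.0, 0.0, 1.0]] ['image', 'intrinsics', 'hand_eye', 'shot', 'Tw', 'name']
long_tray []
short_tray [([16.0, 348.0], 0.82, [0.457, -0.115])]
large_bearing []
small_bearing []
pinion []
short_bolt []
long_bolt []
dark_bolt []
```

View pics/top0.png

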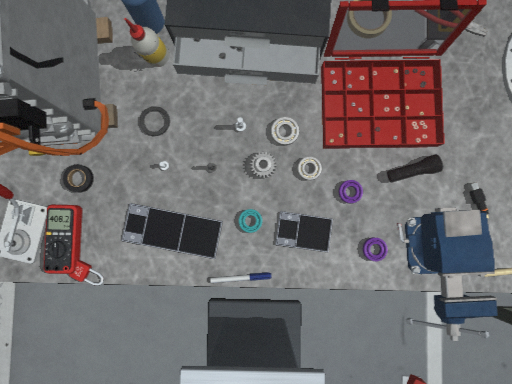

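View pics/side0.png

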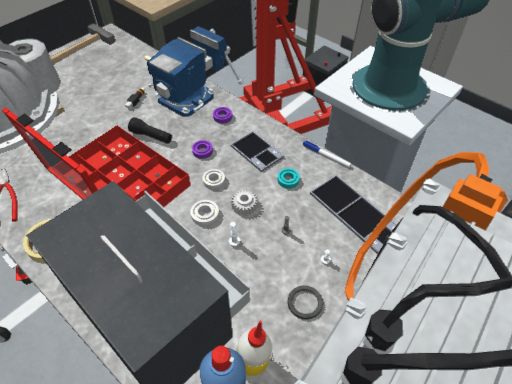

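```bash
cat >> h.py <<'E'
def go(xyz,ydir=None):
    """shift (tool axes) and turn to reach xyz with closing line at world angle ydir (deg)"""
    s=monitor.read_state();M=R.from_rotvec(s["tcp_rot"]).as_matrix()
    d=M.T@(np.array(xyz)-s["tool_pos"]);t=0
    if ydir is not None:
        a=np.radians(ydir);c=M.T@np.array([np.cos(a),np.sin(a),0]);t=np.arctan2(-c[0],c[1])
        t=(t+np.pi/2)%np.pi-np.pi/2
    return d.round(4).tolist(),round(float(t),3),"q6",round(float(s["q"][5]),2)
def yaw():
    M=R.from_rotvec(monitor.read_state()["tcp_rot"]).as_matrix();return np.degrees(np.arctan2(M[1,1],M[0,1])),M[:,2]
E
python3 - <<'E'
from h import *
np.set_printoptions(precision=4,suppress=True)
a=cam("top");b=cam("side")
def near(l,z):return l
for n in N:
    A=viewer.spot_point(a,n);B=viewer.spot_point(b,n)
    for i in A[:4]:
        best=None
        for j in B[:4]:
            x=tri([ray(a,i["point"]),ray(b,j["point"])])
            e=np.linalg.norm(px2w(a,i["point"],x[2])-x)
            if best is None or e<best[0]: best=(e,x)
        print(n,np.round(i["point"],1),round(i["score"],2),best)
print(yaw())
for n,z in [("top",0.0)]:
    g=a["image"].max(2); m=(g<45).astype(np.uint8)
    for c in cv2.findContours(m,cv2.RETR_EXTERNAL,cv2.CHAIN_APPROX_NONE)[0]:
        ar=cv2.contourArea(c);(x,y),wh,an=cv2.minAreaRect(c)
        if 250<ar<3000 and 190<y<260: print(ar,(x,y),wh,an,[px2w(a,q,0.003)[:2] for q in cv2.boxPoints(((x,y),wh,an))],px2w(a,(x,y),.003))
print(go([.455,.19,.25],0))
E
```

```text
long_tray [173.  229.2] 0.7 (np.float64(1.2011688408739726e-05), array([ 0.4556,  0.1866, -0.0047]))
short_tray [301.2 234.8] 0.94 (np.float64(0.0037208833437820904), array([ 0.4516, -0.1059, -0.0036]))
large_bearing [282.8 133.2] 0.6 None
small_bearing [350.8 190.1] 0.92 (np.float64(0.012121897484323619), array([ 0.535 , -0.1741,  0.1358]))
small_bearing [249.9 220.3] 0.92 (np.float64(0.0025040716348152018), array([ 0.4809,  0.0115, -0.0121]))
small_bearing [373.7 248.4] 0.72 (np.float64(0.0015491874833396247), array([ 0.4006, -0.3595, -0.351 ]))
small_bearing [311.3 166.3] 0.58 (np.float64(0.0032134083174391002), array([ 0.5806, -0.1006,  0.2027]))
pinion [263.6 162.1] 0.8 (np.float64(0.0071824634589029305), array([ 0.607 , -0.0091,  0.0048]))
short_bolt [164.9 168. ] 0.49 (np.float64(0.002893245855141847), array([ 0.5954,  0.2066, -0.0002]))
long_bolt [241.4 125.1] 0.65 None
dark_bolt [214.3 169. ] 0.64 (np.float64(0.001963966716369394), array([ 0.5954,  0.0955, -0.0036]))
dark_bolt [264.1 166.2] 0.38 (np.float64(0.04947685047331208), array([ 0.5858,  0.0258, -0.0629]))
(np.float64(69.4993216908548), array([ 0., -0., -1.]))
1117.5 (199.2692108154297, 235.65383911132812) (34.51643371582031, 34.90866470336914) 11.309932708740234 [array([0.4113, 0.1702]), array([0.4879, 0.1575]), array([0.4743, 0.0811]), array([0.3979, 0.0942])] [0.4427 0.1257 0.003 ]
1118.5 (162.9807586669922, 228.59616088867188) (34.32032012939453, 34.90866470336914) 11.309932708740234 [array([0.4251, 0.2517]), array([0.5019, 0.2394]), array([0.4884, 0.1632]), array([0.4118, 0.1759])] [0.4567 0.2075 0.003 ]
([-0.3596, -0.3377, -0.0187], 1.213, 'q6', -0.04)
```

```bash
python3 - <<'E'
from h import *
print(go([.66,-.065,.17],80))
E
```

```text
([-0.641, -0.5047, 0.0613], -0.183, 'q6', -0.04)
```

>>> {"name": "step_arm", "arguments": {
  "series": [-0.046,-0.036,0.004,-0.02,-0.092,-0.072,0.008,-0.05,-0.138,-0.108,0.012,-0.08,-0.184,-0.144,0.016,-0.1,-0.23,-0.18,0.02,-0.13,-0.276,-0.216,0.024,-0.15,-0.322,-0.252,0.028,-0.183,-0.368,-0.288,0.03,-0.183],
  "gripper": 1
}}

```text
time: 3.25
tool_pos: [0.481, 0.2319, 0.2014]
tcp_rot: [0.274, 3.129, 0.001]
wrist_force: [1.2, -0.0, 0.6]
width: 1.003
grip_force: 0.0
```

```bash
python3 - <<'E'
from h import *
print(go([.66,-.065,.17],80),monitor.read_state()["tool_pos"],yaw())
E
```

```text
([-0.2278, -0.2614, 0.0314], 0.0, 'q6', -0.99) [0.480966   0.23192625 0.2014109 ] (np.float64(80.00618125271875), array([ 6.15926317e-04,  3.31286260e-04, -9.99999755e-01]))
```

>>> {"name": "step_arm", "arguments": {
  "series": [-0.038,-0.044,0.005,0,-0.076,-0.087,0.01,0,-0.114,-0.131,0.015,0,-0.152,-0.174,0.02,0,-0.19,-0.218,0.026,0,-0.228,-0.261,0.031,0,-0.228,-0.261,0.031,0,-0.228,-0.261,0.031,0]
}}

```text
time: 4.25
tool_pos: [0.659, -0.0629, 0.1699]
tcp_rot: [-0.275, -3.128, -0.001]
wrist_force: [-0.5, 0.3, -0.3]
width: 1.002
grip_force: 0.0
```

```bash
python3 - <<'E'
from h import *
np.set_printoptions(precision=4,suppress=True)
p=cam("wrist","w1.png");print(monitor.read_state()["tool_pos"],p["Tw"][:3,3])
for n,z in [("large_bearing",0.008),("small_bearing",.008),("pinion",.011),("long_bolt",0)]:
    print(n,[(np.round(d["extent"]).tolist(),round(d["score"],2),px2w(p,d["extent"][:2],z)) for d in viewer.boxes_of(p,n)][:4])
    print(n,[(np.round(d["point"]).tolist(),round(d["score"],2),px2w(p,d["point"],0)) for d in viewer.spot_point(p,n)][:4])
E
```

```text
[ 0.6588 -0.0622  0.1702] [ 0.5839 -0.0502  0.3125]
large_bearing [([261.0, 198.0, 58.0, 63.0], 0.61, array([ 0.6861, -0.0613,  0.008 ]))]
large_bearing []
small_bearing [([107.0, 106.0, 45.0, 46.0], 0.93, array([ 0.5522, -0.2092,  0.008 ])), ([297.0, 11.0, 53.0, 21.0], 0.83, array([0.4961, 0.0085, 0.008 ])), ([54.0, 20.0, 40.0, 39.0], 0.58, array([ 0.4256, -0.2653,  0.008 ])), ([195.0, 128.0, 52.0, 48.0], 0.57, array([ 0.5994, -0.1163,  0.008 ]))]
small_bearing [([113.0, 106.0], 0.83, array([ 0.5535, -0.2066,  0.    ])), ([194.0, 128.0], 0.79, array([ 0.5987, -0.1187,  0.    ])), ([53.0, 17.0], 0.72, array([ 0.4163, -0.2715,  0.    ]))]
pinion [([294.0, 118.0, 61.0, 52.0], 0.61, array([ 0.6066, -0.0138,  0.011 ]))]
pinion [([295.0, 118.0], 0.8, array([ 0.6084, -0.0118,  0.    ]))]
long_bolt [([358.0, 196.0, 33.0, 33.0], 0.83, array([0.7064, 0.0489, 0.    ]))]
long_bolt [([350.0, 187.0], 0.9, array([0.6939, 0.0397, 0.    ]))]
```

View pics/w1.png

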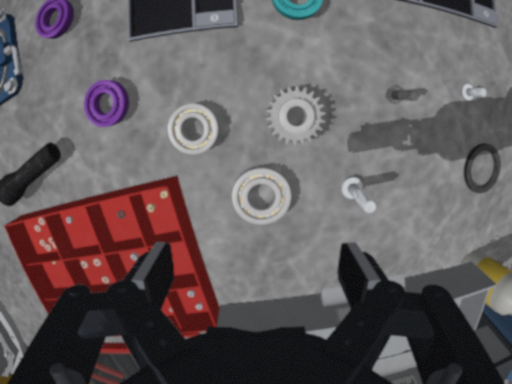

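```bash
cat >> h.py <<'E'
def blob(p,uv,r,lo=150):
    """ellipse centre of the bright object around uv"""
    g=cv2.GaussianBlur(p["image"].min(2),(3,3),0);m=np.zeros_like(g);cv2.circle(m,tuple(int(round(v)) for v in uv),int(r),255,-1)
    m=((g>lo)&(m>0)).astype(np.uint8);c=max(cv2.findContours(m,cv2.RETR_EXTERNAL,cv2.CHAIN_APPROX_NONE)[0],key=cv2.contourArea)
    return cv2.fitEllipse(cv2.convexHull(c))
E
python3 - <<'E'
from h import *
np.set_printoptions(precision=4,suppress=True)
w=cam("wrist");a=cam("top");b=cam("side")
for n,u,v,s,rr in [("L",(262,196),(285,131),(205,211),(34,17,19)),("S",(193,128),(310,168),(214,179),(30,15,16)),("P",(297,114),(262,165),(245,202),(34,17,18))]:
    e=[blob(q,x,r) for q,x,r in zip((w,a,b),(u,v,s),rr)]
    print(n,[np.round(np.r_[x[0],x[1]],1) for x in e])
    for z in (.01,.016): print(z,[px2w(q,x[0],z)[:2] for q,x in zip((w,a,b),e)])
    print("tri",tri([ray(q,x[0]) for q,x in zip((w,a,b),e)]))
E
```

```text
L [array([259.6, 195.7,  55.5,  59. ]), array([285.6, 133.7,  23.1,  32. ]), array([205. , 211. ,  37.9,  37.9])]
0.01 [array([ 0.6834, -0.0622]), array([ 0.6762, -0.0631]), array([ 0.6818, -0.0618])]
0.016 [array([ 0.6815, -0.0619]), array([ 0.675 , -0.0627]), array([ 0.6846, -0.0581])]
tri [ 0.6804 -0.0627  0.0086]
S [array([191. , 128.1,  50.1,  50.7]), array([311.7, 163.2,  19.4,  26.2]), array([214. , 179.1,  31.5,  31.8])]
0.01 [array([ 0.5989, -0.1193]), array([ 0.6105, -0.1229]), array([ 0.6022, -0.1144])]
0.016 [array([ 0.5986, -0.1179]), array([ 0.6097, -0.1222]), array([ 0.6056, -0.1103])]
tri [ 0.6035 -0.1193  0.0094]
P [array([293.7, 115.1,  52.7,  54.9]), array([267.3, 155.2,  11.8,  24.3]), array([244.9, 201.9,  35.4,  35.7])]
0.01 [array([ 0.6046, -0.0134]), array([ 0.6264, -0.0227]), array([ 0.6035, -0.0133])]
0.016 [array([ 0.6042, -0.0141]), array([ 0.6254, -0.0226]), array([ 0.6068, -0.01  ])]
tri [ 0.6123 -0.0152  0.0203]
```

```bash
python3 - <<'E'
from h import *
print(go([.682,-.062,.09],80),monitor.read_state()["tool_pos"],monitor.read_state()["time"])
E
```

```text
([-0.0222, 0.0048, 0.0804], 0.0, 'q6', -1.53) [ 0.65933687 -0.06284346  0.17039629] 4.85
```

>>> {"name": "step_arm", "arguments": {
  "series": [-0.011,0.002,0.04,0,-0.022,0.004,0.08,0,-0.022,0.004,0.08,0,-0.022,0.004,0.08,0]
}}

```text
time: 5.35
tool_pos: [0.6821, -0.063, 0.0912]
tcp_rot: [0.274, 3.129, -0.0]
wrist_force: [0.3, 0.2, -0.5]
width: 1.0
grip_force: 0.0
```

```bash
python3 - <<'E'
from h import *
np.set_printoptions(precision=4,suppress=True)
p=cam("wrist","w2.png");print(monitor.read_state()["tool_pos"],p["Tw"][:3,3])
d=viewer.boxes_of(p,"large_bearing");print([(np.round(x["extent"]),x["score"]) for x in d])
for x in d[:1]:
    e=blob(p,x["extent"][:2],max(x["extent"][2:])*.6);print(e,[px2w(p,e[0],z) for z in (.008,.016)],tri([ray(p,e[0]),(np.array([.5839,-.0502,.3125]),(lambda v:v/np.linalg.norm(v))(np.array([.6815,-.0619,.016])-[.5839,-.0502,.3125]))]))
    print(go([*px2w(p,e[0],.014)[:2],.003],80))
E
```

```text
[ 0.6828 -0.0632  0.0922] [ 0.6068 -0.0503  0.2336]
[(array([168., 111.,  69.,  68.]), 0.57)]
((164.5482177734375, 109.46554565429688), (64.8083724975586, 67.78168487548828), 17.30249786376953) [array([ 0.5991, -0.1199,  0.008 ]), array([ 0.5993, -0.1174,  0.016 ])] [ 0.608  -0.0516  0.235 ]
([0.0733, -0.0686, 0.0895], -0.0, 'q6', -1.52)
```

View pics/w2.png

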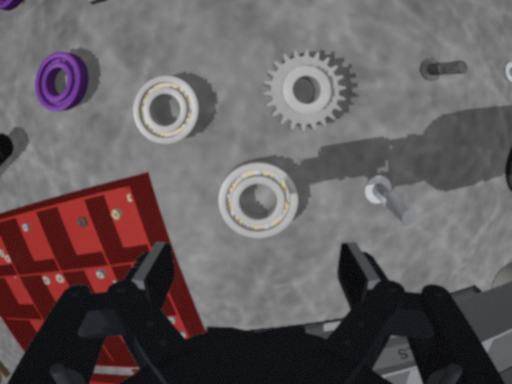

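```bash
python3 - <<'E'
from h import *
np.set_printoptions(precision=4,suppress=True)
p=cam("wrist");q=dict(p);q["image"]=cv2.imread("pics/w1.png")[:,:,::-1];q["Tw"]=p["Tw"].copy();q["Tw"][:3,3]=[.5839,-.0502,.3125]
for n,u,v,r,s in [("L",(258,200),(262,196),44,34),("S",(166,109),(193,128),38,28),("P",(305,90),(297,114),44,34)]:
  for lo in (120,135,150):
    e=blob(p,u,r,lo);f=blob(q,v,s,lo)
    print(n,lo,np.round([*e[0],*e[1],*f[0],*f[1]],1),px2w(p,e[0],.014),px2w(q,f[0],.014),"tri",tri([ray(p,e[0]),ray(q,f[0])]))
E
```

```text
L 120 [256.7 201.4  83.5  87.5 260.3 197.4  62.4  68.6] [ 0.6849 -0.0627  0.014 ] [ 0.6848 -0.0624  0.014 ] tri [ 0.6796 -0.0618  0.0293]
L 135 [256.4 197.8  75.6  80.9 259.1 196.4  57.4  63.4] [ 0.6818 -0.0624  0.014 ] [ 0.6835 -0.0634  0.014 ] tri [ 0.7267 -0.0694 -0.1174]
L 150 [256.9 197.6  74.   78.7 260.4 196.2  55.5  59.2] [ 0.6818 -0.062   0.014 ] [ 0.6835 -0.062   0.014 ] tri [ 0.6919 -0.0633 -0.0137]
S 120 [164.1 109.5  71.   76.2 191.5 128.4  52.1  55.8] [ 0.6004 -0.1189  0.014 ] [ 0.5999 -0.1185  0.014 ] tri [ 0.6002 -0.119   0.013 ]
S 135 [163.3 107.1  68.8  69.7 191.1 128.6  51.8  53.7] [ 0.5985 -0.1192  0.014 ] [ 0.5999 -0.119   0.014 ] tri [ 0.5991 -0.1163  0.0242]
S 150 [165.  107.4  64.4  67.5 191.6 128.7  50.4  50.8] [ 0.599  -0.1179  0.014 ] [ 0.6001 -0.1185  0.014 ] tri [ 0.5995 -0.1172  0.0179]
P 120 [303.3  90.6  83.4  88.3 294.9 114.8  62.   69.2] [ 0.6061 -0.014   0.014 ] [ 0.605  -0.0134  0.014 ] tri [ 0.606  -0.0117  0.0002]
P 135 [302.9  88.   78.   82.3 293.9 116.3  57.7  62.9] [ 0.6041 -0.014   0.014 ] [ 0.6065 -0.0146  0.014 ] tri [ 0.6045 -0.0177  0.0379]
P 150 [302.6  87.4  73.   75.6 294.3 115.2  52.5  54.9] [ 0.6036 -0.0142  0.014 ] [ 0.6054 -0.014   0.014 ] tri [ 0.6041 -0.0163  0.0294]
```

>>> {"name": "step_arm", "arguments": {
  "series": [0.001,0.0,0.04,0,0.001,0.0,0.07,0,0.001,0.0,0.088,0,0.001,0.0,0.088,0,0.001,0.0,0.088,0]
}}

```text
time: 6.12
tool_pos: [0.6821, -0.063, 0.004]
tcp_rot: [0.274, 3.127, -0.0]
wrist_force: [0.6, 0.3, -0.2]
width: 0.998
grip_force: 0.0
```

>>> {"name": "step_arm", "arguments": {
  "series": [0,0,0,0,0,0,0,0,0,0,0,0,0,0,0,0,0,0,0,0],
  "gripper": 0.5,
  "newtons": 50
}}

```text
time: 6.75
tool_pos: [0.6824, -0.0629, 0.0047]
tcp_rot: [0.274, 3.126, 0.0]
wrist_force: [-0.9, 0.2, 5.9]
width: 0.693
grip_force: 53.2
```

```bash
python3 - <<'E'
from h import *
s=monitor.read_state();print(s["wrist_force"],s["tool_pos"],s["width"],s["grip_force"])
E
```

```text
[-0.87358593  0.18524086  5.870378  ] [ 0.68241884 -0.06285559  0.00469397] 0.6931447800607823 53.21715831756592
```

>>> {"name": "step_arm", "arguments": {
  "series": [0,0,-0.01,0,0,0,-0.03,0,0,0,-0.06,0,0,0,-0.1,0,0,0,-0.1,0]
}}

```text
time: 7.38
tool_pos: [0.6847, -0.0633, 0.1085]
tcp_rot: [0.273, 3.119, -0.001]
wrist_force: [0.3, -0.1, -1.9]
width: 0.693
grip_force: 54.3
```

```bash
python3 - <<'E'
from h import *
s=monitor.read_state();print(s["wrist_force"],s["tool_pos"],s["width"],s["grip_force"])
cam("wrist","w3.png")
print(go([.443,.125,.1],80))
E
```

```text
[ 0.31370068 -0.09778762 -1.93713932] [ 0.68467237 -0.06327931  0.10849331] 0.693011416002522 54.307780265808105
([0.2688, 0.1435, 0.0041], -0.0, 'q6', -1.52)
```

View pics/w3.png

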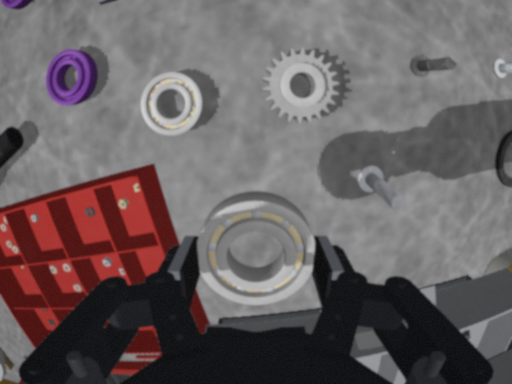

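>>> {"name": "step_arm", "arguments": {
  "series": [0.045,0.024,0,0,0.09,0.048,0,0,0.134,0.072,0,0,0.179,0.096,0,0,0.224,0.12,0,0,0.269,0.143,0,0,0.269,0.143,0,0,0.269,0.143,0,0]
}}

```text
time: 8.43
tool_pos: [0.4403, 0.1247, 0.1016]
tcp_rot: [-0.273, -3.129, 0.001]
wrist_force: [0.3, 0.1, -2.0]
width: 0.693
grip_force: 54.4
```

```bash
cat >> h.py <<'E'
def pockets(p,lo=45,amin=250,z=.003):
    m=(p["image"].max(2)<lo).astype(np.uint8);out=[]
    for c in cv2.findContours(m,cv2.RETR_EXTERNAL,cv2.CHAIN_APPROX_NONE)[0]:
        if cv2.contourArea(c)<amin: continue
        w=np.array([px2w(p,q[0],z)[:2] for q in c],dtype=np.float32)
        r=cv2.minAreaRect(w*1000)
        out.append((np.round(r[0],1),np.round(r[1],1),round(r[2],1),[int(v) for v in cv2.boundingRect(c)]))
    return out
E
python3 - <<'E'
from h import *
p=cam("wrist","w4.png");print(monitor.read_state()["tool_pos"])
for o in pockets(p): print(o)
E
```

```text
[0.44107787 0.12449198 0.10194674]
(array([556. , 391.1]), array([34.8, 59.4]), 46.9, [478, 229, 33, 42])
(array([467.5, 268.9]), array([36.2, 36.6]), 78.6, [394, 175, 37, 38])
(array([429.5, 125.5]), array([77.8, 50.2]), 80.3, [208, 151, 94, 58])
(array([614.4,  95.9]), array([904. , 428.5]), 79.7, [19, 150, 473, 234])
```

View pics/w4.png

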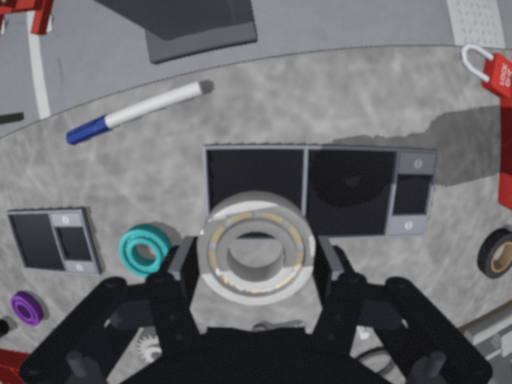

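```bash
python3 - <<'E'
from h import *
print(go([.443,.125,.0085],80.3))
E
```

```text
([-0.0018, 0.0009, 0.0934], -0.005, 'q6', -1.17)
```

>>> {"name": "step_arm", "arguments": {
  "series": [-0.002,0.001,0.04,0,-0.002,0.001,0.07,0,-0.002,0.001,0.086,0,-0.002,0.001,0.092,0,-0.002,0.001,0.093,0,-0.002,0.001,0.093,0]
}}

```text
time: 9.22
tool_pos: [0.444, 0.1256, 0.0102]
tcp_rot: [0.274, 3.128, 0.001]
wrist_force: [0.3, 0.1, -1.8]
width: 0.697
grip_force: 54.5
```

>>> {"name": "step_arm", "arguments": {
  "series": [0,0,0,0,0,0,0,0,0,0,0,0,0,0,-0.03,0,0,0,-0.08,0,0,0,-0.1,0,0,0,-0.1,0],
  "gripper": 0.95
}}

```text
time: 10.1
tool_pos: [0.4447, 0.1259, 0.1115]
tcp_rot: [0.274, 3.125, 0.002]
wrist_force: [0.1, -0.4, -0.4]
width: 0.95
grip_force: 0.0
```

```bash
python3 - <<'E'
from h import *
p=cam("wrist","w5.png");print(go([.602,-.118,.09],80.3))
E
```

```text
([-0.1986, -0.2123, 0.02], -0.005, 'q6', -1.17)
```

View pics/w5.png

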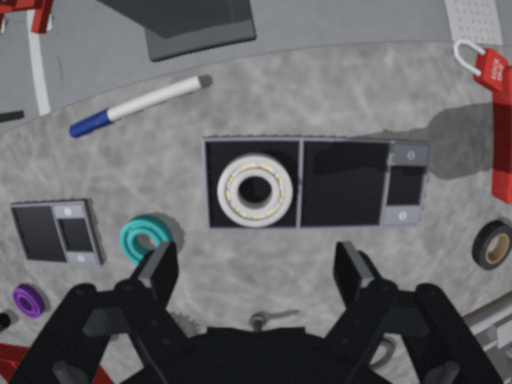

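```bash
python3 - <<'E'
from h import *
p=cam("wrist")
for lo in (120,150):
    e=blob(p,(254,190),44,lo);print(e,px2w(p,e[0],.018))
M=lambda xy:np.array([[.986,-.169],[.169,.986]])@(np.array(xy)-[.4535,.187])
print(M(px2w(p,e[0],.018)[:2]))
for o in pockets(p): print(o)
print(go([.6,-.118,.1],80.3))
E
```

```text
((255.22178649902344, 193.2969207763672), (72.46179962158203, 74.89287567138672), 93.47936248779297) [0.4422853  0.12547525 0.018     ]
((255.21072387695312, 193.27871704101562), (70.18495178222656, 73.91429138183594), 89.84426879882812) [0.44226811 0.125469   0.018     ]
[-0.0006759  -0.06256776]
(array([689.4,  85.8]), array([1085.9,  391.2]), 79.7, [9, 242, 494, 142])
(array([555.5, 389.6]), array([34.8, 58.5]), 51.0, [474, 223, 32, 42])
(array([446. , 124.7]), array([24.2, 24.2]), 35.7, [240, 180, 31, 25])
(array([466.9, 269.6]), array([36.6, 36.8]), 80.5, [389, 169, 37, 37])
(array([455.6, 206.3]), array([77.9, 77.6]), 80.4, [303, 145, 86, 83])
(array([441.8, 123.8]), array([78.8, 76.9]), 80.4, [207, 145, 92, 84])
([-0.1976, -0.2122, 0.0086], -0.005, 'q6', -1.17)
```

Large bearing is within 1 mm. Next, the small bearing.

>>> {"name": "step_arm", "arguments": {
  "series": [-0.033,-0.035,0,0,-0.066,-0.07,0,0,-0.099,-0.106,0,0,-0.132,-0.141,0,0,-0.165,-0.177,0,0,-0.198,-0.212,0.009,0,-0.198,-0.212,0.009,0,-0.198,-0.212,0.009,0]
}}

```text
time: 11.2
tool_pos: [0.5992, -0.1172, 0.098]
tcp_rot: [-0.275, -3.125, -0.002]
wrist_force: [-1.0, 0.1, -0.1]
width: 0.953
grip_force: 0.0
```

```bash
python3 - <<'E'
from h import *
p=cam("wrist","w6.png");s=monitor.read_state();print(s["tool_pos"])
T=np.linalg.inv(p["Tw"]);K=p["intrinsics"]
c=(T@[.599,-.118,.014,1])[:3];th=np.arctan2(np.hypot(*c[:2]),-c[2]);r=np.hypot(*c[:2]);uv=(K[0,2]+K[0,0]*th*c[0]/r,K[1,2]-K[0,0]*th*c[1]/r);print(uv)
for lo in (120,150):
    e=blob(p,uv,40,lo);x=px2w(p,e[0],.014);print(e,x)
print(go([*x[:2],.004],80.3))
E
```

```text
[ 0.59931362 -0.1167324   0.09860589]
(np.float64(254.66324577630294), np.float64(198.04544222658208))
((252.9259033203125, 199.0702362060547), (73.91828155517578, 80.97865295410156), 152.43299865722656) [ 0.5996104  -0.11952993  0.014     ]
((254.1272430419922, 197.44195556640625), (60.91078186035156, 64.73161315917969), 94.27320098876953) [ 0.59842102 -0.11833409  0.014     ]
([0.0003, -0.0018, 0.0946], -0.005, 'q6', -1.63)
```

>>> {"name": "step_arm", "arguments": {
  "series": [0.001,-0.002,0.04,0,0.001,-0.002,0.07,0,0.001,-0.002,0.09,0,0.001,-0.002,0.095,0,0.001,-0.002,0.095,0],
  "gripper": 0.85
}}

```text
time: 11.88
tool_pos: [0.5999, -0.1192, 0.0057]
tcp_rot: [0.273, 3.129, -0.0]
wrist_force: [-0.0, -0.2, 0.0]
width: 0.849
grip_force: 0.0
```

>>> {"name": "step_arm", "arguments": {
  "series": [0,0,0,0,0,0,0,0,0,0,0,0,0,0,0,0,0,0,0,0],
  "gripper": 0.4
}}

```text
time: 12.5
tool_pos: [0.6012, -0.1198, 0.0075]
tcp_rot: [0.274, 3.126, -0.0]
wrist_force: [-1.3, 0.9, 5.7]
width: 0.574
grip_force: 50.7
```

>>> {"name": "step_arm", "arguments": {
  "series": [0,0,-0.01,0,0,0,-0.04,0,0,0,-0.08,0,0,0,-0.1,0,0,0,-0.1,0]
}}

```text
time: 13.12
tool_pos: [0.6012, -0.12, 0.1076]
tcp_rot: [0.274, 3.125, -0.001]
wrist_force: [-0.4, -0.8, -1.5]
width: 0.571
grip_force: 52.0
```

```bash
python3 - <<'E'
from h import *
p=cam("top")
print(monitor.read_state()["tool_pos"])
for o in pockets(p): 
    if 190<o[3][1]<260: print(o)
print(go([.448,-.123,.1],80))
E
```

```text
[ 0.59981111 -0.11964844  0.10561848]
(array([422.1, 439.3]), array([ 55.8, 121.7]), 89.4, [45, 215, 28, 55])
([0.1489, -0.0297, 0.0055], -0.0, 'q6', -1.63)
```

>>> {"name": "step_arm", "arguments": {
  "series": [0.048,-0.01,0,0,0.096,-0.02,0,0,0.145,-0.03,0,0,0.145,-0.03,0,0,0.145,-0.03,0,0]
}}

```text
time: 13.8
tool_pos: [0.4511, -0.1237, 0.1042]
tcp_rot: [-0.275, -3.128, -0.001]
wrist_force: [0.1, 0.7, -1.9]
width: 0.572
grip_force: 52.1
```

```bash
python3 - <<'E'
from h import *
p=cam("wrist","w7.png");print(monitor.read_state()["tool_pos"])
for o in pockets(p,50,150): print(o)
E
```

```text
[ 0.45207005 -0.12390446  0.10474686]
(array([ 533.5, -470.7]), array([47.3, 50.6]), 8.0, [0, 276, 28, 30])
(array([ 658.7, -158.8]), array([835.6, 335.7]), 79.5, [26, 236, 460, 148])
(array([462.6, -71.5]), array([39., 38.]), 83.2, [295, 172, 44, 44])
(array([ 446.5, -129.1]), array([68.6, 49.4]), 83.3, [207, 158, 82, 59])
(array([441.8, 123.9]), array([69.9, 78.6]), 80.4, [461, 103, 51, 77])
(array([ 316. , -330.6]), array([93. , 10.5]), 75.3, [0, 94, 63, 13])
```

View pics/w7.png

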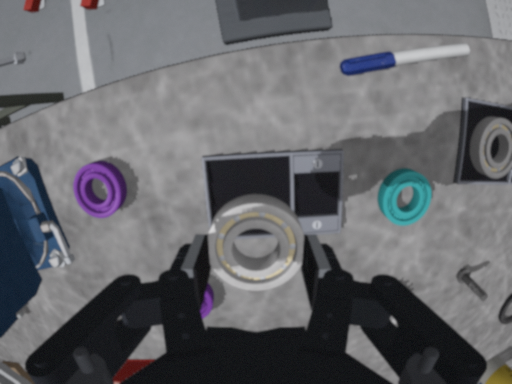

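```bash
python3 - <<'E'
from h import *
print(go([.4557,-.129,.0095],83))
E
```

```text
([-0.0045, -0.0044, 0.0952], -0.053, 'q6', -1.72)
```

>>> {"name": "step_arm", "arguments": {
  "series": [-0.004,-0.005,0.04,-0.05,-0.004,-0.005,0.07,-0.05,-0.004,-0.005,0.086,-0.05,-0.004,-0.005,0.093,-0.05,-0.004,-0.005,0.095,-0.05,-0.004,-0.005,0.095,-0.05]
}}

```text
time: 14.6
tool_pos: [0.4557, -0.1298, 0.0111]
tcp_rot: [0.196, 3.134, -0.001]
wrist_force: [0.9, -0.4, -1.3]
width: 0.568
grip_force: 52.2
```

>>> {"name": "step_arm", "arguments": {
  "series": [0,0,0,0,0,0,0,0,0,0,0,0,0,0,-0.03,0,0,0,-0.08,0,0,0,-0.1,0,0,0,-0.1,0],
  "gripper": 0.9
}}

```text
time: 15.48
tool_pos: [0.4565, -0.1301, 0.1125]
tcp_rot: [0.196, 3.13, -0.002]
wrist_force: [-0.4, -0.7, -0.3]
width: 0.902
grip_force: 0.0
```

```bash
python3 - <<'E'
from h import *
p=cam("wrist","w8.png")
for o in pockets(p,50,150): print(o)
e=blob(p,(254,192),38,140);x=px2w(p,e[0],.017)[:2];print(e,x,np.array([[.993,-.118],[.118,.993]])@(x-[.4557,-.1291]))
print(monitor.read_state()["tool_pos"],go([.605,-.0135,.1],80.3))
E
```

```text
(array([ 707.4, -160.9]), array([1094. ,  397.9]), 82.7, [10, 241, 492, 143])
(array([461.5, -71.2]), array([38.8, 37.9]), 82.9, [300, 165, 44, 41])
(array([ 523.5, -460.3]), array([ 79.7, 268.1]), 56.5, [0, 165, 39, 149])
(array([ 454.6, -129.8]), array([68.5, 67.8]), 83.1, [216, 148, 80, 74])
(array([441.7, 124.8]), array([73.5, 78.6]), 80.9, [460, 107, 52, 77])
(array([ 317.4, -346.9]), array([100.5,  11.2]), 72.9, [0, 80, 66, 11])
((255.77586364746094, 187.5410614013672), (58.81780242919922, 61.48555374145508), 93.60199737548828) [ 0.45202506 -0.12956202] [-0.00359469 -0.00089243]
[ 0.45513909 -0.12964117  0.11077455] ([-0.1342, 0.1339, 0.011], 0.045, 'q6', -1.78)
```

View pics/w8.png

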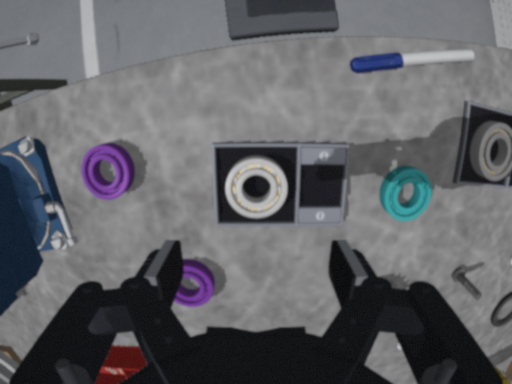

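Small bearing is in the middle of its pocket (256,187). On to the pinion.

>>> {"name": "step_arm", "arguments": {
  "series": [-0.034,0.034,0.003,0.01,-0.068,0.067,0.006,0.02,-0.1,0.1,0.009,0.045,-0.134,0.134,0.011,0.045,-0.134,0.134,0.011,0.045,-0.134,0.134,0.011,0.045]
}}

```text
time: 16.27
tool_pos: [0.6025, -0.0132, 0.0971]
tcp_rot: [-0.265, -3.126, 0.001]
wrist_force: [0.2, 0.3, 0.3]
width: 0.904
grip_force: 0.0
```

```bash
cat >> h.py <<'E'
def w2px(p,X):
    K=p["intrinsics"];c=(np.linalg.inv(p["Tw"])@np.r_[X,1])[:3];r=np.hypot(*c[:2]);th=np.arctan2(r,-c[2])
    return (K[0,2]+K[0,0]*th*c[0]/r,K[1,2]-K[0,0]*th*c[1]/r)
E
python3 - <<'E'
from h import *
p=cam("wrist","w9.png");print(monitor.read_state()["tool_pos"])
uv=w2px(p,[.605,-.0135,.02]);print(uv)
for lo in (120,150):
    e=blob(p,uv,45,lo);x=px2w(p,e[0],.022);print(e,x)
print([(d["extent"],d["score"],px2w(p,d["extent"][:2],.016)) for d in viewer.boxes_of(p,"pinion")])
print(go([*x[:2],.006],80.3))
E
```

```text
[ 0.60238349 -0.01358888  0.09750961]
(np.float64(256.0075927781736), np.float64(203.9151680422321))
((254.1221923828125, 206.9898223876953), (81.33466339111328, 90.45205688476562), 123.10133361816406) [ 0.60656063 -0.01526402  0.022     ]
((252.88107299804688, 201.48326110839844), (62.077552795410156, 67.05549621582031), 35.139312744140625) [ 0.60191461 -0.01543772  0.022     ]
[([326.8, 289.9, 28.2, 53.1], 0.74, array([0.702547  , 0.03717277, 0.016     ])), ([255.4, 202.9, 76.9, 71.4], 0.62, array([ 0.60547434, -0.01406308,  0.016     ]))]
([0.0001, -0.0016, 0.092], -0.001, 'q6', -1.46)
```

>>> {"name": "step_arm", "arguments": {
  "series": [-0.002,-0.001,0.04,0,-0.002,-0.001,0.07,0,-0.002,-0.001,0.086,0,-0.002,-0.001,0.091,0,-0.002,-0.001,0.091,0]
}}

```text
time: 17.0
tool_pos: [0.6065, -0.0148, 0.0089]
tcp_rot: [0.267, 3.129, -0.0]
wrist_force: [0.4, 0.7, 0.7]
width: 0.898
grip_force: 0.0
```

>>> {"name": "step_arm", "arguments": {
  "series": [0,0,0,0,0,0,0,0,0,0,0,0,0,0,0,0,0,0,0,0],
  "gripper": 0.45,
  "newtons": 60
}}

```text
time: 17.62
tool_pos: [0.6078, -0.0145, 0.0105]
tcp_rot: [0.266, 3.127, 0.0]
wrist_force: [-0.2, -0.3, 4.5]
width: 0.66
grip_force: 63.4
```

>>> {"name": "step_arm", "arguments": {
  "series": [0,0,-0.01,0,0,0,-0.04,0,0,0,-0.08,0,0,0,-0.1,0,0,0,-0.1,0]
}}

```text
time: 18.25
tool_pos: [0.6077, -0.0146, 0.1104]
tcp_rot: [0.266, 3.126, 0.0]
wrist_force: [0.1, -0.0, -3.1]
width: 0.663
grip_force: 64.5
```

```bash
python3 - <<'E'
from h import *
p=cam("wrist","w10.png")
print(monitor.read_state()["tool_pos"],go([.4565,.2067,.105],80.3))
E
```

```text
[ 0.60623191 -0.01450976  0.10847556] ([0.185, 0.1927, 0.0033], -0.0, 'q6', -1.47)
```

View pics/w10.png

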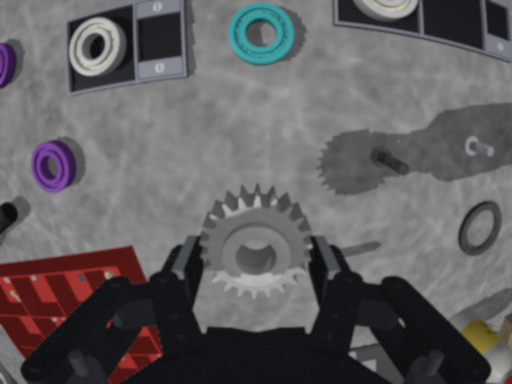

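>>> {"name": "step_arm", "arguments": {
  "series": [0.031,0.032,0,0,0.062,0.064,0,0,0.093,0.096,0,0,0.124,0.128,0,0,0.155,0.16,0,0,0.185,0.193,0.003,0,0.185,0.193,0.003,0,0.185,0.193,0.003,0]
}}

```text
time: 19.3
tool_pos: [0.4555, 0.2064, 0.1038]
tcp_rot: [-0.265, -3.128, 0.003]
wrist_force: [-0.6, -0.3, -2.6]
width: 0.663
grip_force: 64.7
```

```bash
python3 - <<'E'
from h import *
print(monitor.read_state()["tool_pos"],go([.4575,.2067,.0125],80.3))
p=cam("wrist");print(pockets(p))
E
```

```text
[0.45549892 0.20640293 0.10380877] ([-0.0021, 0.0008, 0.0913], 0.0, 'q6', -1.03)
[(array([666.3, 171.4]), array([889. , 340.8]), 79.7, [21, 236, 470, 148]), (array([553.6, 389.9]), array([30.4, 58. ]), 41.9, [423, 232, 40, 44]), (array([447.1, 120.1]), array([25.8, 16.2]), 18.6, [149, 185, 24, 25]), (array([467.4, 268.5]), array([38. , 37.7]), 79.8, [306, 172, 45, 42]), (array([449.2, 148.4]), array([30.6, 73. ]), 87.8, [165, 154, 40, 80]), (array([443.1, 207.4]), array([77.8, 49.5]), 80.3, [208, 149, 94, 57]), (array([423.7, 452.7]), array([44.8, 28. ]), 71.5, [474, 112, 30, 28])]
```

>>> {"name": "step_arm", "arguments": {
  "series": [-0.002,0.001,0.04,0,-0.002,0.001,0.07,0,-0.002,0.001,0.084,0,-0.002,0.001,0.09,0,-0.002,0.001,0.091,0,-0.002,0.001,0.091,0]
}}

```text
time: 20.1
tool_pos: [0.4596, 0.2079, 0.0153]
tcp_rot: [0.266, 3.128, 0.001]
wrist_force: [-0.7, -0.8, -3.1]
width: 0.66
grip_force: 64.8
```

>>> {"name": "step_arm", "arguments": {
  "series": [0,0,0,0,0,0,0,0,0,0,0,0,0,0,-0.03,0,0,0,-0.08,0,0,0,-0.1,0,0,0,-0.1,0],
  "gripper": 0.8
}}

```text
time: 20.98
tool_pos: [0.4604, 0.2084, 0.1166]
tcp_rot: [0.266, 3.126, 0.004]
wrist_force: [-0.2, 0.4, -0.4]
width: 0.797
grip_force: 0.0
```

```bash
python3 - <<'E'
from h import *
p=cam("wrist","w11.png")
e=blob(p,w2px(p,[.4565,.2067,.025]),45,140);x=px2w(p,e[0],.025)[:2];print(e,x,np.array([[.986,-.169],[.169,.986]])@(x-[.4565,.2067]))
print([(d["extent"],d["score"],px2w(p,d["extent"][:2],.019)) for d in viewer.boxes_of(p,"pinion")])
q=cam("top");print([(d["point"],d["score"],px2w(q,d["point"],0)) for n in("short_bolt","long_bolt","dark_bolt") for d in viewer.spot_point(q,n)])
print(monitor.read_state()["tool_pos"],go([.591,.21,.15],-10))
E
```

```text
((253.8720245361328, 186.8462371826172), (64.83707427978516, 67.38004302978516), 75.43122100830078) [0.45385689 0.20820494] [-0.00286044  0.00103718]
[([256.0, 189.1, 75.7, 66.6], 0.77, array([0.45790425, 0.20932045, 0.019     ])), ([6.5, 228.8, 11.9, 37.7], 0.44, array([ 0.45536754, -0.09084688,  0.019     ]))]
[([163.8, 166.3], 0.46, array([0.59753901, 0.21156957, 0.        ])), ([239.8, 126.3], 0.62, array([0.69325707, 0.04121435, 0.        ])), ([211.7, 169.5], 0.6, array([0.59255588, 0.10257106, 0.        ]))]
[0.45739493 0.20716206 0.11264542] ([-0.1311, 0.0253, -0.0377], -1.566, 'q6', -1.03)
```

View pics/w11.png

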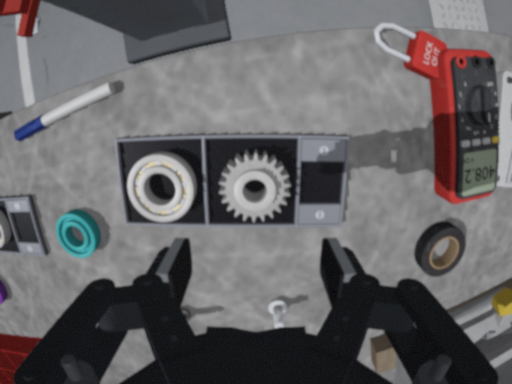

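>>> {"name": "step_arm", "arguments": {
  "series": [-0.03,0.006,-0.01,0.18,-0.06,0.012,-0.02,0.36,-0.09,0.018,-0.03,0.54,-0.131,0.025,-0.037,0.72,-0.131,0.025,-0.037,0.9,-0.131,0.025,-0.037,1.08,-0.131,0.025,-0.037,1.26,-0.131,0.025,-0.037,1.44]
}}

```text
time: 22.28
tool_pos: [0.5913, 0.2099, 0.1497]
tcp_rot: [-2.27, -2.17, 0.003]
wrist_force: [-0.6, 0.2, -0.5]
width: 0.799
grip_force: 0.0
```

>>> {"name": "step_arm", "arguments": {
  "series": [0,0,0,0.13,0,0,0,0.13,0,0,0,0.13],
  "gripper": 0.6
}}

```text
time: 22.65
tool_pos: [0.5916, 0.21, 0.1505]
tcp_rot: [-2.399, -2.028, 0.002]
wrist_force: [-0.3, -0.7, 0.4]
width: 0.6
grip_force: 0.0
```

```bash
python3 - <<'E'
from h import *
p=cam("wrist","w12.png");s=monitor.read_state();print(s["tool_pos"],s["q"][5],yaw()[0],p["Tw"][:3,3])
for n in ("short_bolt","long_bolt","dark_bolt"):
    print(n,[(np.round(d["point"],1),round(d["score"],2),px2w(p,d["point"],0)) for d in viewer.spot_point(p,n)],[(np.round(d["extent"],0),round(d["score"],2)) for d in viewer.boxes_of(p,n)])
E
```

```text
[0.59163855 0.21004158 0.15070326] 0.4687097345979109 -9.58172762177108 [0.60471595 0.28504274 0.29294215]
short_bolt [(array([263.5, 176.7]), 0.64, array([0.59934479, 0.2086388 , 0.        ]))] [(array([266., 182.,  23.,  23.]), 0.81), (array([131., 206.,  54.,  52.]), 0.25)]
long_bolt [(array([263.5, 177.1]), 0.69, array([0.59927764, 0.20822316, 0.        ]))] []
dark_bolt [(array([277.8, 266.8]), 0.68, array([0.59885769, 0.10058514, 0.        ]))] [(array([278., 278.,  15.,  37.]), 0.74)]
```

View pics/w12.png

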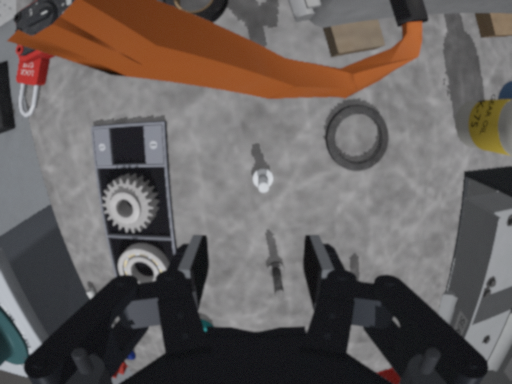

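```bash
python3 - <<'E'
from h import *
print(go([.598,.209,.08],-9.7))
E
```

```text
([-0.0001, 0.0062, 0.0713], 0.001, 'q6', 0.47)
```

>>> {"name": "step_arm", "arguments": {
  "series": [0,0.006,0.035,0,0,0.006,0.071,0,0,0.006,0.071,0,0,0.006,0.071,0]
}}

```text
time: 23.5
tool_pos: [0.5985, 0.2093, 0.0814]
tcp_rot: [2.401, 2.026, 0.002]
wrist_force: [-0.4, -0.2, -0.1]
width: 0.601
grip_force: 0.0
```

```bash
python3 - <<'E'
from h import *
p=cam("wrist","w13.png");s=monitor.read_state();print(s["tool_pos"],p["Tw"][:3,3])
for n in ("short_bolt",):
    S=viewer.spot_point(p,n);print(n,[(np.round(d["point"],1),round(d["score"],2),px2w(p,d["point"],0)) for d in S],[(np.round(d["extent"],0),round(d["score"],2)) for d in viewer.boxes_of(p,n)])
q=dict(p);q["Tw"]=p["Tw"].copy();q["Tw"][:3,3]=[.60472,.28504,.29294]
print(tri([ray(q,(263.5,176.7)),ray(p,S[0]["point"])]))
e=blob(p,S[0]["point"],30,150);f=blob(q|{"image":cv2.imread("pics/w12.png")[:,:,::-1]},(263,180),20,150);print(e,f)
cv2.imwrite("pics/c13.png",cv2.resize(p["image"][80:280,150:400,::-1],None,fx=3,fy=3))
E
```

```text
[0.59917568 0.20955477 0.08221899] [0.61145462 0.28425859 0.22391131]
short_bolt [(array([254.7, 196.9]), 0.78, array([0.59821714, 0.21088473, 0.        ]))] [(array([257., 208.,  25.,  33.]), 0.71)]
[ 0.59871353  0.20723668 -0.00898697]
((256.2228698730469, 206.16024780273438), (28.6922607421875, 34.80145263671875), 177.91734313964844) ((263.1288146972656, 180.49346923828125), (22.216405868530273, 24.290067672729492), 166.98899841308594)
```

View pics/c13.png

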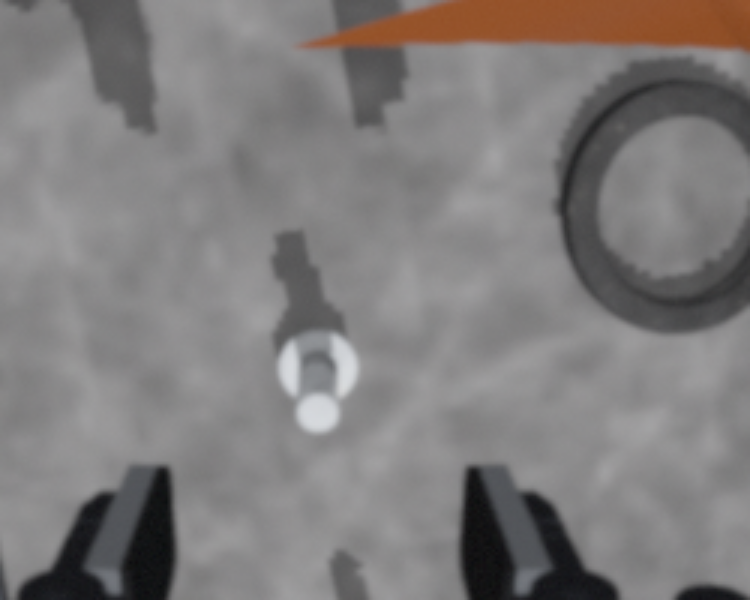

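```bash
python3 - <<'E'
from h import *
p=cam("wrist")
print(px2w(p,(256,202.3),.006),px2w(p,(255.7,217.3),.037))
print(monitor.read_state()["tool_pos"],go([*px2w(p,(255.7,217.3),.037)[:2],.010],-9.7))
E
```

```text
[0.59980399 0.20823076 0.006     ] [0.59950028 0.20832613 0.037     ]
[0.59920556 0.20958268 0.08239565] ([-0.0013, 0.0003, 0.0724], 0.0, 'q6', 0.47)
```

>>> {"name": "step_arm", "arguments": {
  "series": [-0.001,0,0.035,0,-0.001,0,0.06,0,-0.001,0,0.07,0,-0.001,0,0.07,0]
}}

```text
time: 24.2
tool_pos: [0.5976, 0.2081, 0.0103]
tcp_rot: [-2.401, -2.026, 0.0]
wrist_force: [-0.4, -0.1, 0.5]
width: 0.598
grip_force: 0.0
```

>>> {"name": "step_arm", "arguments": {
  "series": [0,0,0,0,0,0,0,0,0,0,0,0,0,0,0,0,0,0,0,0,0,0,0,0],
  "gripper": 0,
  "newtons": 40
}}

```text
time: 24.95
tool_pos: [0.5986, 0.2084, 0.0116]
tcp_rot: [2.4, 2.026, 0.003]
wrist_force: [-0.9, 0.4, 6.7]
width: 0.095
grip_force: 39.2
```

>>> {"name": "step_arm", "arguments": {
  "series": [0,0,-0.02,0,0,0,-0.06,0,0,0,-0.11,0,0,0,-0.11,0,0,0,-0.11,0]
}}

```text
time: 25.58
tool_pos: [0.5975, 0.2081, 0.121]
tcp_rot: [2.401, 2.026, 0.001]
wrist_force: [-0.3, -0.6, -0.0]
width: 0.101
grip_force: 39.0
```

```bash
python3 - <<'E'
from h import *
p=cam("wrist","w14.png")
cv2.imwrite("pics/c14.png",cv2.resize(p["image"][150:350,150:400,::-1],None,fx=2,fy=2))
print(monitor.read_state()["tool_pos"],go([.467,.269,.12],80.3))
E
```

```text
[0.59670065 0.20783034 0.11965689] ([0.0385, -0.1381, -0.0002], -1.57, 'q6', 0.46)
```

View pics/c14.png

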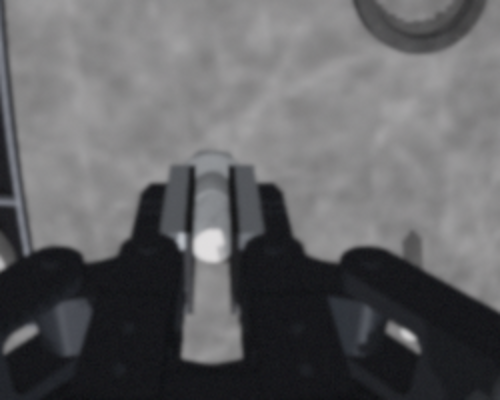

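>>> {"name": "step_arm", "arguments": {
  "series": [0.007,-0.023,0,-0.18,0.014,-0.046,0,-0.36,0.02,-0.07,0,-0.54,0.026,-0.092,0,-0.72,0.033,-0.115,0,-0.9,0.038,-0.138,0,-1.08,0.038,-0.138,0,-1.26,0.038,-0.138,0,-1.44]
}}

```text
time: 26.62
tool_pos: [0.466, 0.2682, 0.1182]
tcp_rot: [-0.458, -3.105, 0.004]
wrist_force: [-0.0, 0.7, -0.9]
width: 0.097
grip_force: 39.0
```

>>> {"name": "step_arm", "arguments": {
  "series": [0,0,0,-0.13,0,0,0,-0.13,0,0,0,-0.13]
}}

```text
time: 27.0
tool_pos: [0.4672, 0.2684, 0.1192]
tcp_rot: [-0.27, -3.128, 0.002]
wrist_force: [-0.5, 0.3, -1.1]
width: 0.099
grip_force: 39.0
```

```bash
python3 - <<'E'
from h import *
p=cam("wrist","w15.png");print([o for o in pockets(p) if abs(o[0][0]-460)<40])
print(monitor.read_state()["tool_pos"],go([.4672,.2688,.0155],80.3))
E
```

```text
[(array([466.9, 267.4]), array([37.7, 36. ]), 80.1, [234, 167, 42, 39]), (array([443.1, 151.9]), array([60.6, 24.5]), 3.4, [112, 155, 31, 60]), (array([460. , 224.8]), array([39.7, 76.9]), 83.0, [183, 145, 46, 81])]
[0.46747705 0.26846834 0.11950181] ([0.0002, 0.0004, 0.104], -0.002, 'q6', -0.92)
```

>>> {"name": "step_arm", "arguments": {
  "series": [0,0,0.05,0,0,0,0.085,0,0,0,0.1,0,0,0,0.104,0,0,0,0.104,0,0,0,0.104,0]
}}

```text
time: 27.8
tool_pos: [0.4694, 0.2695, 0.0179]
tcp_rot: [0.266, 3.128, 0.002]
wrist_force: [0.2, 0.4, -0.4]
width: 0.099
grip_force: 39.0
```

>>> {"name": "step_arm", "arguments": {
  "series": [0,0,0,0,0,0,0,0,0,0,0,0,0,0,-0.02,0,0,0,-0.05,0,0,0,-0.09,0,0,0,-0.09,0],
  "gripper": 0.3
}}

```text
time: 28.68
tool_pos: [0.4709, 0.2703, 0.1103]
tcp_rot: [0.266, 3.124, 0.007]
wrist_force: [0.0, -0.3, -0.6]
width: 0.301
grip_force: 0.0
```

```bash
python3 - <<'E'
from h import *
p=cam("wrist","w16.png");cv2.imwrite("pics/c16.png",cv2.resize(p["image"][80:280,90:390,::-1],None,fx=2,fy=2))
print(monitor.read_state()["tool_pos"],go([.67,.042,.18],80.3))
E
```

```text
[0.4693789  0.26951035 0.10815193] ([-0.2364, -0.1902, -0.0715], -0.0, 'q6', -0.93)
```

View pics/c16.png

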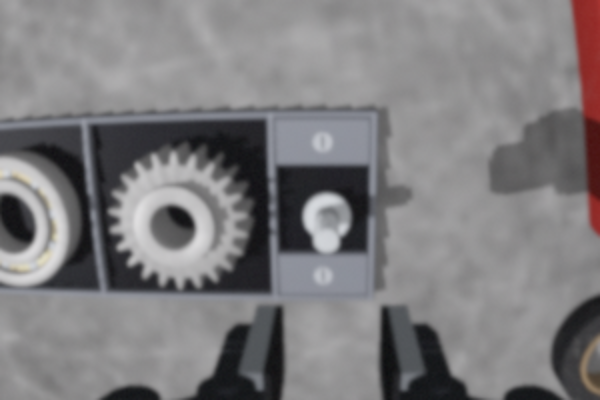

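>>> {"name": "step_arm", "arguments": {
  "series": [-0.04,-0.032,-0.04,0,-0.08,-0.064,-0.07,0,-0.12,-0.096,-0.07,0,-0.16,-0.128,-0.07,0,-0.2,-0.16,-0.07,0,-0.236,-0.19,-0.07,0,-0.236,-0.19,-0.07,0,-0.236,-0.19,-0.07,0],
  "gripper": 0.6
}}

```text
time: 29.72
tool_pos: [0.6672, 0.0418, 0.1743]
tcp_rot: [-0.267, -3.127, -0.0]
wrist_force: [-0.5, -0.1, -0.0]
width: 0.605
grip_force: 0.0
```

```bash
python3 - <<'E'
from h import *
p=cam("wrist","w17.png");print(monitor.read_state()["tool_pos"])
S=viewer.spot_point(p,"long_bolt");B=viewer.boxes_of(p,"long_bolt")
print([(np.round(d["point"],1),round(d["score"],2),px2w(p,d["point"],0)) for d in S],[(np.round(d["extent"],0),round(d["score"],2)) for d in B])
u,v=[int(t) for t in w2px(p,[.69,.042,.0])];print(u,v)
cv2.imwrite("pics/c17.png",cv2.resize(p["image"][v-60:v+90,u-100:u+100,::-1],None,fx=3,fy=3));print("crop",u-100,v-60)
E
```

```text
[0.66707907 0.04233672 0.17469228]
[(array([256.8, 194.8]), 0.8, array([0.6933986 , 0.03868329, 0.        ]))] [(array([258., 204.,  22.,  41.]), 0.59)]
259 191
crop 159 131
```

View pics/c17.png

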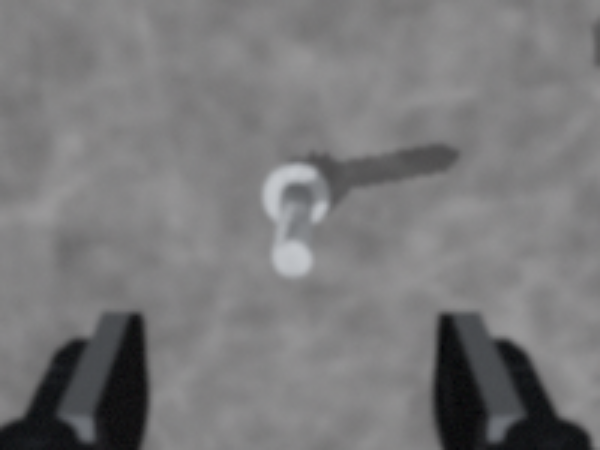

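Head centre is at pixel (257.7,196), shank top at (256,217), and the bolt is upright. I've now viewed 16 pictures, over the limit of 14, so I'll view no more and check by numbers.

```bash
python3 - <<'E'
from h import *
p=cam("wrist");a=px2w(p,(257.7,196.3),.008);b=px2w(p,(256,217.3),.068);print(a,b)
m=(a+b)/2;print(go([m[0],m[1],.10],80.3),go([m[0],m[1],.035],80.3))
E
```

```text
[0.69371123 0.04069149 0.008     ] [0.69365448 0.03861505 0.068     ]
([-0.0263, 0.0013, 0.0759], 0.001, 'q6', -1.38) ([-0.0264, 0.0013, 0.1409], 0.001, 'q6', -1.38)
```

>>> {"name": "step_arm", "arguments": {
  "series": [-0.026,0.001,0.02,0,-0.026,0.001,0.06,0,-0.026,0.001,0.1,0,-0.026,0.001,0.13,0,-0.026,0.001,0.14,0,-0.026,0.001,0.14,0]
}}

```text
time: 30.68
tool_pos: [0.6939, 0.0388, 0.0362]
tcp_rot: [-0.265, -3.13, 0.0]
wrist_force: [1.6, -0.2, 0.2]
width: 0.603
grip_force: 0.0
```

>>> {"name": "step_arm", "arguments": {
  "series": [0,0,0,0,0,0,0,0,0,0,0,0,0,0,0,0,0,0,0,0,0,0,0,0],
  "gripper": 0,
  "newtons": 45
}}

```text
time: 31.42
tool_pos: [0.6957, 0.0384, 0.0383]
tcp_rot: [0.266, 3.127, 0.001]
wrist_force: [-1.5, 0.6, 7.1]
width: 0.127
grip_force: 43.9
```

>>> {"name": "step_arm", "arguments": {
  "series": [0,0,-0.02,0,0,0,-0.06,0,0,0,-0.1,0,0,0,-0.1,0,0,0,-0.1,0]
}}

```text
time: 32.05
tool_pos: [0.6939, 0.0381, 0.1363]
tcp_rot: [-0.266, -3.13, 0.0]
wrist_force: [-0.8, 0.1, -0.3]
width: 0.124
grip_force: 43.9
```

```bash
python3 - <<'E'
from h import *
p=cam("wrist","w18.png")
m=np.abs(p["image"].astype(int)-cv2.imread("pics/w17.png")[:,:,::-1].astype(int)).max(2)
print([(n,np.round(d["extent"]),round(d["score"],2)) for n in("long_bolt","short_bolt") for d in viewer.boxes_of(p,n)])
print(monitor.read_state()["tool_pos"],go([.4625,-.0715,.14],83))
E
```

```text
[]
[0.69275449 0.03814158 0.13408762] ([0.2084, -0.147, -0.005], -0.048, 'q6', -1.38)
```

>>> {"name": "step_arm", "arguments": {
  "series": [0.035,-0.025,0,-0.01,0.07,-0.05,0,-0.02,0.105,-0.075,0,-0.03,0.14,-0.1,0,-0.048,0.175,-0.125,0,-0.048,0.208,-0.147,0,-0.048,0.208,-0.147,0,-0.048,0.208,-0.147,0,-0.048]
}}

```text
time: 33.2
tool_pos: [0.4647, -0.0714, 0.1359]
tcp_rot: [0.192, 3.136, 0.0]
wrist_force: [0.6, 0.2, -0.6]
width: 0.124
grip_force: 44.0
```

```bash
python3 - <<'E'
from h import *
p=cam("wrist","w19.png");print([o for o in pockets(p,50,150) if abs(o[0][0]-460)<40])
print(monitor.read_state()["tool_pos"],go([.4622,-.0712,.0408],83))
E
```

```text
[(array([461.9, -72.4]), array([38.2, 36.8]), 82.9, [234, 160, 41, 38]), (array([ 455.3, -130.4]), array([68.2, 67.7]), 83.1, [159, 145, 71, 68]), (array([446.4, 131.7]), array([23.7, 15.4]), 0.8, [436, 133, 12, 23]), (array([456.2, 208. ]), array([74. , 78.9]), 80.6, [463, 112, 49, 71]), (array([442.7, 126.5]), array([78. , 78.4]), 79.9, [404, 100, 64, 79])]
[ 0.46519447 -0.07136487  0.13614553] ([0.003, -0.0002, 0.0953], 0.0, 'q6', -1.65)
```

>>> {"name": "step_arm", "arguments": {
  "series": [0.002,0,0.04,0,0.002,0,0.075,0,0.002,0,0.09,0,0.002,0,0.094,0,0.002,0,0.094,0,0.002,0,0.094,0]
}}

```text
time: 34.0
tool_pos: [0.4639, -0.0715, 0.0436]
tcp_rot: [0.191, 3.133, -0.001]
wrist_force: [0.2, 0.1, 0.1]
width: 0.125
grip_force: 44.0
```

```bash
python3 - <<'E'
from h import *
s=monitor.read_state();print(s["tool_pos"],s["wrist_force"],s["width"])
E
```

```text
[ 0.46386517 -0.07149577  0.04361589] [0.18024611 0.06415637 0.08928487] 0.12537687652900018
```

>>> {"name": "step_arm", "arguments": {
  "series": [0,0,0.0015,0,0,0,0.0015,0]
}}

```text
time: 34.25
tool_pos: [0.4629, -0.0714, 0.0413]
tcp_rot: [0.191, 3.134, -0.0]
wrist_force: [0.1, 0.1, -0.1]
width: 0.122
grip_force: 44.0
```

>>> {"name": "step_arm", "arguments": {
  "series": [0,0,0.0015,0,0,0,0.0015,0]
}}

```text
time: 34.5
tool_pos: [0.4635, -0.0715, 0.0412]
tcp_rot: [0.191, 3.134, -0.0]
wrist_force: [-3.7, -0.3, 10.6]
width: 0.126
grip_force: 45.5
```

Contact with the floor. Release.

>>> {"name": "step_arm", "arguments": {
  "series": [0,0,-0.001,0,0,0,-0.001,0,0,0,-0.001,0],
  "gripper": 0.3
}}

```text
time: 34.88
tool_pos: [0.4622, -0.0712, 0.0401]
tcp_rot: [-0.191, -3.135, -0.0]
wrist_force: [0.2, 1.1, -1.0]
width: 0.297
grip_force: 0.0
```

>>> {"name": "step_arm", "arguments": {
  "series": [0,0,-0.02,0,0,0,-0.06,0,0,0,-0.11,0,0.03,0,-0.14,0,0.06,0,-0.14,0,0.06,0,-0.14,0]
}}

```text
time: 35.62
tool_pos: [0.4014, -0.0637, 0.1802]
tcp_rot: [0.191, 3.136, -0.0]
wrist_force: [-0.4, 0.5, -0.6]
width: 0.303
grip_force: 0.0
```

```bash
python3 - <<'E'
from h import *
np.set_printoptions(precision=4,suppress=True)
p=cam("wrist","w20.png");q=cam("top","top1.png");t=cam("side","side1.png")
L=lambda x,o,a:(lambda c,s:np.array([[s,-c],[c,s]])@(x[:2]-o))(np.cos(a),np.sin(a))
oS=(np.array([.4583,-.1077]),np.radians(83.1));oL=(np.array([.4535,.187]),np.radians(80.3))
for nm,c in (("w",p),("top",q),("side",t)):
    for n in N[2:]:
        for d in viewer.spot_point(c,n)[:4]:
            x=px2w(c,d["point"],.003);print(nm,n,np.round(d["point"]),round(d["score"],2),x[:2],"S",L(x,*oS),"L",L(x,*oL))
print([(np.round(d["extent"]),d["score"]) for d in viewer.boxes_of(p,"long_bolt")],monitor.read_state()["tool_pos"])
E
```

```text
w small_bearing [203. 219.] 0.87 [ 0.4516 -0.1316] S [-0.0038 -0.0246] L [ 0.0518 -0.3144]
w small_bearing [327. 228.] 0.87 [0.482  0.0133] S [0.009 0.123] L [ 0.0574 -0.1664]
w small_bearing [ 96. 208.] 0.73 [ 0.4227 -0.2708] S [-0.0157 -0.1662] L [ 0.0468 -0.4565]
w pinion [461. 192.] 0.97 [0.4605 0.2082] S [-0.0358  0.3139] L [0.0033 0.0221]
w short_bolt [491. 191.] 0.48 [0.4671 0.2716] S [-0.0368  0.3776] L [-0.0009  0.0857]
w long_bolt [257. 219.] 0.93 [ 0.4586 -0.0692] S [-0.0044  0.0382] L [ 0.0482 -0.2517]
w long_bolt [449. 188.] 0.59 [0.4524 0.1863] S [-0.0412  0.2911] L [-0.001  -0.0009]
w dark_bolt [387. 290.] 0.55 [0.5943 0.1019] S [0.1098 0.2244] L [ 0.1531 -0.0602]
top large_bearing [198. 235.] 0.97 [0.4432 0.1293] S [-0.0434  0.2334] L [-0.0004 -0.0586]
top small_bearing [315. 233.] 0.94 [ 0.4549 -0.1322] S [-0.0005 -0.0248] L [ 0.0551 -0.3144]
top small_bearing [372. 246.] 0.92 [ 0.4271 -0.2603] S [-0.0126 -0.1553] L [ 0.0494 -0.4454]
top small_bearing [254. 221.] 0.78 [0.478  0.0051] S [0.006  0.1144] L [ 0.0548 -0.1752]
top small_bearing [349. 192.] 0.65 [ 0.5485 -0
[... 738 characters left out ...]
8] L [ 0.0547 -0.1687]
side small_bearing [250. 142.] 0.51 [ 0.4494 -0.1402] S [-0.0049 -0.0333] L [ 0.0511 -0.3232]
side pinion [362. 218.] 0.68 [0.4603 0.2068] S [-0.0358  0.3125] L [0.0033 0.0207]
side pinion [357. 214.] 0.17 [0.4583 0.1926] S [-0.0361  0.2981] L [0.0038 0.0063]
side short_bolt [383. 234.] 0.6 [0.4648 0.2638] S [-0.0382  0.3696] L [-0.0018  0.0776]
side long_bolt [269. 160.] 0.66 [ 0.4642 -0.063 ] S [0.0005 0.0451] L [ 0.0527 -0.2446]
side long_bolt [339. 194.] 0.31 [0.4369 0.129 ] S [-0.0497  0.2325] L [-0.0066 -0.0599]
side dark_bolt [284. 232.] 0.56 [0.604  0.1011] S [0.1196 0.2248] L [ 0.1628 -0.0593]
[(array([255., 235.,  22.,  42.]), 0.87)] [ 0.4029 -0.064   0.1803]
```

```bash
python3 - <<'E'
from h import *
p=cam("wrist");print(w2px(p,[.4615,-.071,.071]),w2px(p,[.4615,-.071,.006]))
d=viewer.boxes_of(p,"long_bolt")[0]["extent"];print(d)
if abs(d[1]+d[3]/2-w2px(p,[.4555,-.071,.071])[1])<12: print(job.finish_job())
E
```

```text
(np.float64(255.8347571538674), np.float64(247.61437040218632)) (np.float64(255.68483160311894), np.float64(221.02196215809002))
[255.5, 233.3, 21.4, 41.8]
```

The projected upright bolt (top centre at row 248, plus a radius of about 7) matches the box bottom at row 254. Handing in.

```bash
python3 -c "
from h import *
print(job.finish_job())"
```

```text
the job is handed in; nothing more can be done
None
```

I placed all five kit parts in their pockets, left the dark bolt where it stood and handed the job in at about 37 s; the hand-in reported no verdict, and I viewed 16 pictures against the limit of 14.

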